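# Make up the casting set and the pressing set

### The arm

A 7-joint arm with a two-finger parallel gripper is mounted at the origin on a cart in front of the work surface, level with it; the furniture and walls round the work are solid. World frame = base frame: x ahead of the robot, y to its left, z up, the work surface at z = 0. Lengths are in m, angles in degrees, forces in N, time in s.
With the tool pointing down it reaches from about 0.425 to 0.875 m from the base axis. Payload 4.7 kg.
Tool frame: the origin (TCP) lies at the very end of the fingers, on their centre line; the grasp point (between the pads) lies env.hold_point_z behind it (env.hold_point_z is the distance from the TCP to the grasp point, in m); z points along the fingers, y is the line along which they close (so a half turn about z gives the same grasp; the last joint's range is limited). The gripper opens to 87 mm and grips with 3 to 60 N. Pads are 19 mm wide; open, the fingers measure 117 mm over their backs; the gripper's body (75 mm by 190 mm) begins 51 mm behind the grasp point.
Start: joints at [-67.317, 18.392, -4.016, 83.108, 1.295, 78.541, -3.26], TCP at [0.242, 0.603, 0.223] pointing down, gripper open.
Joint ranges: [-163.93, 163.93], [-17.29, 119.83], [-79.2, 71.16], [3.27, 140.29], [-89.18, 269.18], [5.43, 117.66], [-154.24, 154.24]. Speed limits (degrees/s): [147.25, 147.25, 180, 180, 180, 180, 180].

### API

Orientations are given as [roll, pitch, yaw] about the fixed x, y, z axes, in that order (R = Rz(yaw) Ry(pitch) Rx(roll)).
In Python, from cell import env gives the robot as it stands.
- The arm moves only by the shell command python3 -m jog 'ROWS' [FORCE]. ROWS is JSON, a list of rows, each an object with "dp": the shift along the tool's x, y, z in cm, a list of three; "twist": the turn about the tool's z in degrees; "fingers": the opening, from 0 (shut) to 1 (fully open). A call has 1 to 8 rows; each row is the pose to reach, as a shift and turn from the pose commanded when the call began, along the tool's axes at that moment; what a row does not reach only later rows make up. A row lasts 1/8 s, in which the tool goes at most 62.5 mm and 10.7 degrees, less where a joint would pass 70% of its speed; a pose out of reach is approached as far as the arm can. A call with a gripper value outside its range is refused whole. The fingers move at their own pace and stop on an object; FORCE is the grip in N (left out, the last holds). Time passes only in rows, so rows that repeat a pose let the fingers close. It gives the time, the measured TCP pose, the force, the opening and the grip force at its end, in the units of the state.
- env.get_obs(): the state, without advancing time (a new reading comes with each control period).
- env.read_camera(name): name is "side" or "top"; returns a dict with "pixels" (400x640x3 uint8, blue, green, red), "depth" (400x640 float32, m along the optical axis (not along the pixel's ray), 0 where there is no reading), "fx", "fy", "cx", "cy" (pixels), "rvec" (rotation vector, rad) and "tvec" (3), from world to camera coordinates, as OpenCV has them. Camera axes: x right, y down, z forward; pixel columns grow to the right and rows downward; lengths in m; the calibration is good to about 2 mm. A picture is of the moment at which its call begins.
- env.sign_off(): hands the job in; it is judged then, once.
The state is a dict: "time_s": time; "qpos": joint angles; "joint_velocities": joint speeds; "effort": joint torques, N m; "tool_pos": TCP position; "tool_rot": TCP orientation; "force": force on the tool from outside, world axes, zero at the start; "wrist_torque": the same for the moment, N m; "grip_width": finger opening in m; "grasp_force": force on a finger pad.
Only numpy, scipy, OpenCV 4.12 (cv2) and the standard library are available. Lean on these libraries where they do the work, as an engineer would, in place of code of your own. Each camera call takes 0.05 s, during which the arm holds its last target. There are 200 camera calls.

### The job

Make up the two investing sets on the white trays: over each wax pattern lower the steel ring that fits its rubber base (the oval ring for the three-tooth bridge, the right one of the two round rings for the single crown) until it stands flat on the base's flange, without knocking the wax. The bridge will be cast in metal, so stand the ceramic crucible upright in the empty half of its tray; the crown will be pressed in ceramic, so stand the white plunger on end in the empty half of its tray. Set things down rather than dropping them, and leave the spare ring and the bur block where they are.

Things in the scene. Friction and masses are not known exactly. Their poses are not given: they have to be found in the camera images.
- tray_cast: White tray, fixed, 200 (x) x 120 (y) mm, rim 12 high, 4 thick, floor 3 mm thick. Origin: centre of its underside at bench level, z up. Rubber ring base in the -x half, axis at x -50 mm; the +x half (x 0 to 96, y -56 to 56 mm) is empty. Bridge's tray: base oval, long along x; flange 82 x 60 mm, top 11 mm up; tapered boss on it 65 x 43 mm, narrowing to 34 x 12 mm in 12 mm.
- tray_press: White tray, fixed, 200 (x) x 120 (y) mm, rim 12 high, 4 thick, floor 3 mm thick. Origin: centre of its underside at bench level, z up. Rubber ring base in the -x half, axis at x -50 mm; the +x half (x 0 to 96, y -56 to 56 mm) is empty. Crown's tray: base round; flange 54 mm across, top 11 mm up; tapered boss on it 37 mm across, narrowing to a 16 mm stub, 14 mm high in all.
- wax_bridge: Delicate wax bridge: three small blue-green wax teeth side by side on thin wax stems, standing on the oval base. Fixed in its tray; spans 29 mm (x) by 9 mm (y), top 31 mm above the origin. Origin: on the axis of the oval base at the top of its flange, where the centre of the oval ring's underside belongs; axes parallel to the tray's.
- wax_crown: Delicate wax crown: one small blue-green wax tooth on a thin wax stem, standing on the round base. Fixed in its tray; 9 mm across, top 30 mm above the origin. Origin: on the axis of the round base at the top of its flange, where the centre of the right round ring's underside belongs; axes parallel to the tray's.
- ring_oval: Loose oval steel casting ring (open tube): outside 74 mm (x) by 52 mm (y), straight parallel sides 22 mm long, wall 2.5 mm, 45 mm high, about 0.17 kg, open at both ends, standing. Fits the oval base with 1.5 to 2 mm play all round, either way round. Origin: centre of its underside, z up.
- ring_round: Loose small round steel ring (open tube): 46 mm outside, 41 mm inside, 42 mm high, about 0.115 kg, standing. It is the one that fits the round base, with 2 mm play all round. Origin: centre of its underside, z up.
- ring_wide: Loose large round steel ring (open tube): 64 mm outside, 59 mm inside, 50 mm high, about 0.19 kg, standing. Too wide for either base; spare. Origin: centre of its underside, z up.
- crucible: Loose white ceramic crucible, an open cup 38 mm across at the top, 30 mm at the foot, 30 mm high, about 0.04 kg, standing. Origin: centre of its underside, z up.
- plunger: Loose white ceramic press plunger, a plain solid rod 16 mm across and 38 mm high, about 0.03 kg, standing on end. Origin: centre of its lower end, z up.
- bur_block: Loose aluminium bur block with small burs standing in it, 34 x 62 mm, block 22 mm high, 56 mm over the burs, 0.11 kg; a bystander. Origin: centre of its underside.
There are look-alikes about, which are no part of the job. What is shaped like the crucible but blue, purple or red is not meant.

How it is judged:
By the outcome, as a careful person would: the job done as asked, in the order asked, and still so for the second after the job is handed in, with the robot touching nothing.
It also fails if it takes over 112 s, if anything falls off the work surface, if the arm or the gripper's body presses on something with over 40 N, if the wrist force passes 120 N, or if a joint passes its speed limit or range.

## Working session

There is one attempt and no reset: what is moved stays moved. The work goes in short steps, Python scripts to look and compute and a shell command to move; the robot and the scene stay as the last step left them, time stands still between calls to the robot, and variables do not carry over. Pictures are saved under pics/ and viewed, at most 14 in all, crops included, and the job is handed in when it is done.

```bash
ls; mkdir -p pics; cat > h.py <<'E'
import numpy as np, cv2
from cell import env
def cam(n,save=None):
    c=env.read_camera(n); 
    R,_=cv2.Rodrigues(np.array(c['rvec'],float)); c['R']=R; c['t']=np.array(c['tvec'],float).ravel()
    if save: cv2.imwrite(save,c['pixels']); np.savez(save[:-4]+'.npz',**{k:v for k,v in c.items()})
    return c
def load(f): return dict(np.load(f))
def cloud(c):
    d=c['depth']; v,u=np.mgrid[:400,:640]
    P=np.stack([(u-c['cx'])/c['fx']*d,(v-c['cy'])/c['fy']*d,d],-1)
    W=(P-c['t'])@c['R']; W[d==0]=np.nan
    return W
def ray(c,u,v,z):
    r=c['R'].T@np.array([(u-c['cx'])/c['fx'],(v-c['cy'])/c['fy'],1]); o=-c['R'].T@c['t']
    return o+r*(z-o[2])/r[2]
E
python3 - <<'E'
from h import *
for n in('top','side'):
    c=cam(n,f'pics/{n}0.png'); print(n,-c['R'].T@c['t'],c['R'].round(2).tolist(),c['fx'])
print(env.hold_point_z,env.get_obs())
E
```

```text
pics
top [ 0.45845369 -0.00478985  1.16302921] [[-0.01, -1.0, -0.02], [-1.0, 0.01, -0.08], [0.08, 0.02, -1.0]] 428.73117018030376
side [0.46931937 0.94312241 0.62357351] [[-1.0, -0.06, -0.01], [-0.02, 0.51, -0.86], [0.05, -0.86, -0.51]] 419.6072229986411
0.0187 {'time_s': 0.1, 'qpos': array([-67.31652618,  18.43365198,  -4.01679198,  83.16842801,
         1.29487064,  78.54036819,  -3.26059167]), 'joint_velocities': array([ 0.02828978, -0.07667455, -0.01557476, -0.19285063,  0.05746239,
       -0.03573898,  0.03386888]), 'effort': array([-3.34647211e-04, -4.92567945e+01, -4.05844487e-01, -3.13396382e+01,
       -6.40442083e-02,  3.94497660e-02,  8.48318450e-05]), 'tool_pos': array([0.24203271, 0.60272309, 0.22157968]), 'tool_rot': array([-1.79902782e+02,  4.95303744e-03,  1.58126715e+02]), 'force': array([-0.90419583,  0.43563742, -0.18278894]), 'wrist_torque': array([-0.04466966,  0.02311529, -0.02520606]), 'grasp_force': 0.0, 'grip_width': 0.08706650906801884}
```

View pics/top0.png

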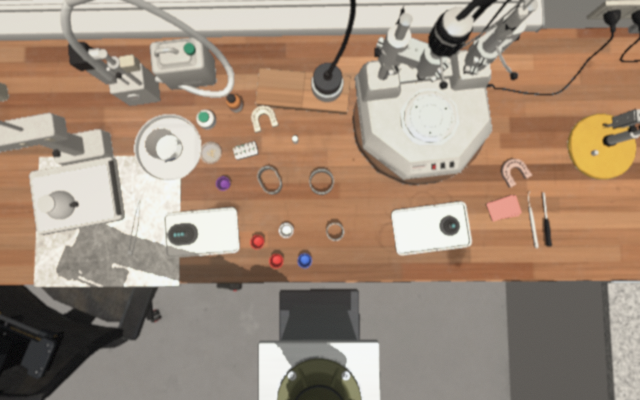

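View pics/side0.png

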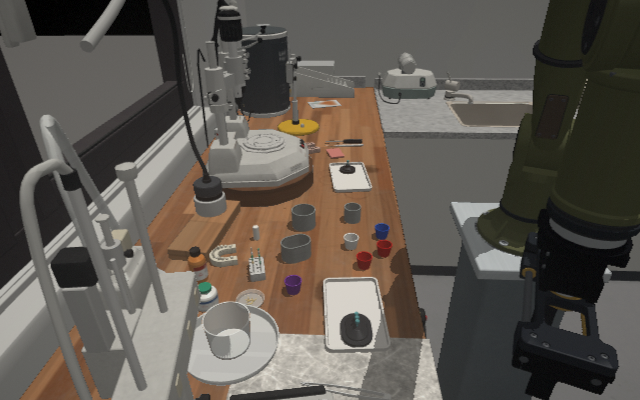

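The overhead view shows the oval ring near (270,179), the wide ring (321,181), the small ring (335,230), the white crucible (287,229), the plunger (295,139) and the bur block (245,150). The cast tray is at (202,231) with its base at (183,234), and the press tray at (430,228) with its base at (450,226).

```bash
python3 - <<'E'
from h import *
c=load('pics/top0.npz'); W=cloud(c); img=c['pixels']
a=cv2.resize(img[125:275,155:355],(800,600),interpolation=cv2.INTER_CUBIC); cv2.imwrite('pics/c1.png',a)
b=cv2.resize(img[195:260,385:475],(800,578),interpolation=cv2.INTER_CUBIC); cv2.imwrite('pics/c2.png',b)
def fit(name,u,v,r,z0,z1):
    p=W[v-r:v+r+1,u-r:u+r+1].reshape(-1,3); p=p[(p[:,2]>z0)&(p[:,2]<z1)]
    if len(p)<5: print(name,len(p));return
    q=p[:,:2].astype(np.float32); rect=cv2.minAreaRect(q*1000); (cx,cy),rad=cv2.minEnclosingCircle(q*1000)
    print(name,len(p),'mean',p.mean(0).round(4),'rect',np.round(rect[0],1),np.round(rect[1],1),round(rect[2],1),'zmax',p[:,2].max().round(4))
fit('oval',270,179,20,.035,.06); fit('wide',321,181,20,.04,.065); fit('round',335,230,15,.032,.055)
fit('cruc',287,229,10,.015,.045); fit('plung',295,139,7,.02,.05); fit('bur',245,150,16,.012,.07)
fit('bench',300,205,8,-.05,.05)
fit('cast',202,231,42,.006,.018); fit('castbase',183,234,22,.008,.06);fit('castwax',183,234,22,.03,.06)
fit('press',430,228,44,.006,.018); fit('pressbase',450,226,18,.008,.06);fit('presswax',450,226,18,.028,.06)
E
```

```text
oval 91 mean [0.5798 0.1294 0.0437] rect [578.1 128.1] [72.7 51.5] 26.5 zmax 0.0498
wide 83 mean [ 0.5741 -0.0105  0.0487] rect [572.1  -9.7] [61.4 61.5] 43.5 zmax 0.0538
round 55 mean [ 0.441  -0.0439  0.0419] rect [440.9 -43.5] [44.3 44.2] 63.2 zmax 0.0471
cruc 73 mean [0.4455 0.0865 0.0272] rect [445.3  85.3] [34.9 34.2] 89.5 zmax 0.0349
plung 34 mean [0.6875 0.0596 0.0364] rect [688.4  59.6] [15.1 13.4] 0.8 zmax 0.0434
bur 301 mean [0.6606 0.194  0.0248] rect [661.5 195.3] [34.9 62.1] 15.0 zmax 0.0549
bench 287 mean [ 0.5135  0.0479 -0.    ] rect [513.7  48. ] [43.8 43.9] 89.6 zmax 0.0066
cast 1124 mean [0.4405 0.3329 0.0107] rect [446.9 313.9] [224.6 226.1] 89.6 zmax 0.0179
castbase 778 mean [0.4371 0.3673 0.0155] rect [438.  360.9] [119.3 111.4] 2.9 zmax 0.0457
castwax 32 mean [0.4376 0.3643 0.0416] rect [437.7 364.4] [24.3  7.9] 89.7 zmax 0.0457
press 919 mean [ 0.4495 -0.3156  0.0104] rect [ 464.5 -296.1] [223.3 207.4] 9.3 zmax 0.018
pressbase 354 mean [ 0.4543 -0.3556  0.0141] rect [ 454.2 -362.2] [76.5 95.3] 87.2 zmax 0.0453
presswax 11 mean [ 0.4525 -0.3497  0.039 ] rect [ 452.  -348.1] [ 5.8 10.9] 16.0 zmax 0.0453
```

View pics/c1.png

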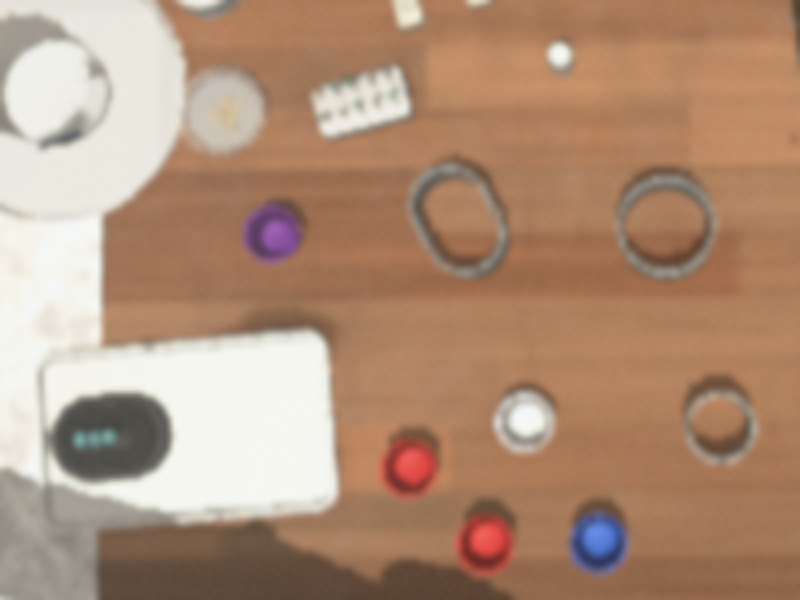

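View pics/c2.png

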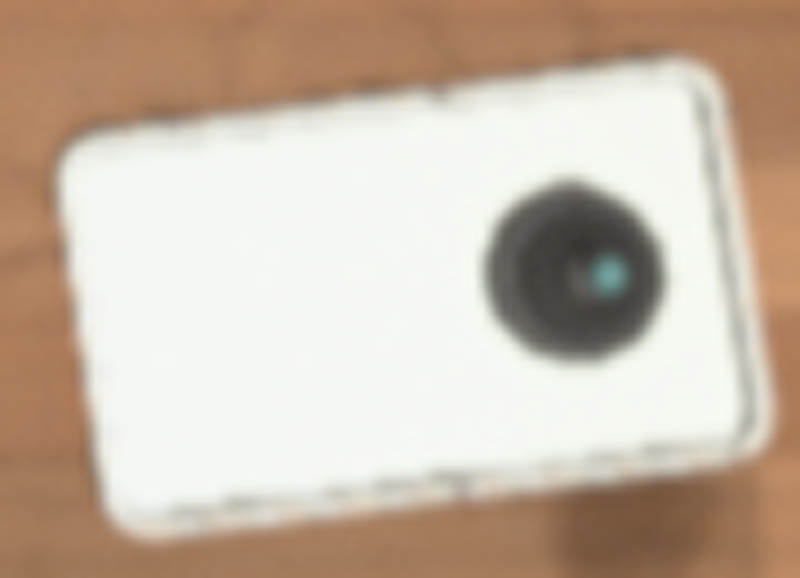

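The crops confirm it. The three teeth are on the left (+y) end of the cast tray, and the single tooth is on the right (-y) end of the press tray. The white crucible is at crop (525,420) and the plunger at (560,55). Next I'll fit the base silhouettes in both cameras.

```bash
cat >> h.py <<'E'
def proj(c,P): 
    p,_=cv2.projectPoints(np.asarray(P,float),cv2.Rodrigues(c['R'])[0],c['t'],np.array([[c['fx'],0,c['cx']],[0,c['fy'],c['cy']],[0,0,1.]]),None); return p[:,0]
def tgt(x,y,z,yaw,o=None):
    o=o or env.get_obs(); from scipy.spatial.transform import Rotation as S
    R=S.from_euler('xyz',o['tool_rot'],degrees=True).as_matrix(); d=R.T@(np.array([x,y,z])-o['tool_pos'])*100
    print('dp',d.round(2),'twist',round(-((yaw-o['tool_rot'][2]+180)%360-180),1))
E
cat > fit.py <<'E'
from h import *
from scipy.optimize import minimize
def stad(L,Wd,z,n=60):
    t=np.linspace(0,2*np.pi,n,endpoint=False); r=Wd/2; s=(L-Wd)/2
    return np.c_[r*np.cos(t)+np.sign(np.cos(t))*s,r*np.sin(t),np.full(n,z)]
def place(P,x,y,a): 
    c,s=np.cos(a),np.sin(a); return np.c_[x+c*P[:,0]-s*P[:,1],y+s*P[:,0]+c*P[:,1],P[:,2]]
def fit(c,mask,model,x0,k=8):
    ys,xs=np.nonzero(mask); b=(xs.min()-6,ys.min()-6); sh=(np.ptp(ys)+12,np.ptp(xs)+12)
    m=cv2.resize(mask[b[1]:b[1]+sh[0],b[0]:b[0]+sh[1]].astype(np.float32),None,fx=k,fy=k,interpolation=cv2.INTER_LINEAR)
    def cost(q):
        p=proj(c,place(model,q[0]/1e3,q[1]/1e3,q[2]/50)); p=((p-b+.5)*k-.5)
        im=np.zeros(m.shape,np.uint8); cv2.fillConvexPoly(im,np.round(cv2.convexHull(p.astype(np.float32))*16).astype(np.int32),1,shift=4)
        return np.abs(im-(m>.5)).mean()
    best=minimize(cost,x0,method='Nelder-Mead',options=dict(initial_simplex=np.array(x0)+np.r_[np.zeros((1,3)),np.diag([6,6,6])]))
    return best.x[0].round(1),best.x[1].round(1),np.degrees(best.x[2]/50).round(1),best.fun/ (m>.5).mean()
E
python3 - <<'E'
from fit import *
D=lambda a:np.radians(a)*50
for n in('top','side'):
    c=load(f'pics/{n}0.npz'); W=cloud(c); g=c['pixels'].max(2)
    for nm,x0,y0,a0,L,B in(('cast',.438,.364,-86,.082,.060),('press',.4535,-.352,96,.054,.054)):
        near=(abs(W[...,0]-x0)<.05)&(abs(W[...,1]-y0)<.055)&(W[...,2]>0.001)
        mk=((g<120)&near).astype(np.uint8)
        wax=near&(c['pixels'][...,0].astype(int)-c['pixels'][...,2]>25)
        w=W[wax]; print(n,nm,'dark',mk.sum(),'wax',wax.sum(),np.nanmean(w,0).round(4))
        nl,lab,st,_=cv2.connectedComponentsWithStats(mk); mk=(lab==1+st[1:,4].argmax()); print(st[1:,4])
        mk=cv2.morphologyEx(mk.astype(np.uint8),cv2.MORPH_CLOSE,np.ones((7,7)))
        parts=[stad(L,B,.003),stad(L,B,.011)]
        if n=='side': parts+=[stad(.034,.012,.023)] if nm=='cast' else [stad(.016,.016,.025)]
        print('  fit',fit(c,mk,np.vstack(parts),[x0*1e3,y0*1e3,D(a0)]))
        fl=(W[...,2]<.02)&(W[...,2]>.0045)&near
        # tray edges: white pixels
        wh=((c['pixels'].min(2)>165)|(mk>0))&(abs(W[...,0]-x0)<.09)&(W[...,2]>-.004)&(W[...,2]<.02)&(abs(W[...,1])>.2)&(abs(W[...,1])<.42)
        q=W[wh][:,:2]*1e3; print('  tray',[np.round(v,1) for v in cv2.minAreaRect(q.astype(np.float32))])
E
```

```text
top cast dark 455 wax 18 [0.4384 0.3651 0.0419]
[455]
  fit (np.float64(439.8), np.float64(366.1), np.float64(-84.7), np.float64(0.2142811460731645))
  tray [array([450.2,   5.1]), array([831.1, 145. ]), np.float64(89.2)]
top press dark 257 wax 8 [ 0.4542 -0.3515  0.0381]
[257]
  fit (np.float64(456.4), np.float64(-349.7), np.float64(101.8), np.float64(0.2968235294117647))
  tray [array([450.9,   5.7]), array([833.4, 157.5]), np.float64(88.2)]
side cast dark 1059 wax 33 [0.4375 0.3647 0.0401]
[897 150   2   2   6   2]
  fit (np.float64(438.7), np.float64(365.1), np.float64(-86.7), np.float64(0.9225441236831304))
  tray [array([449.3,   7. ]), array([828.1, 142.9]), np.float64(88.9)]
side press dark 150 wax 0 [nan nan nan]
[146   4]
  fit (np.float64(454.6), np.float64(-353.4), np.float64(104.4), np.float64(65.61886446886447))
  tray [array([450.2,   8. ]), array([830.1, 156.5]), np.float64(87.8)]<stdin>:9: RuntimeWarning: Mean of empty slice
```

```bash
cat > fit2.py <<'E'
from fit import *
from scipy.optimize import least_squares
def run(n):
    c=load(n); W=cloud(c); out=[]
    for nm,x0,y0,a0,L,B in(('cast',.438,.3645,-86,.082,.060),('press',.454,-.3505,96,.054,.054)):
        g=c['pixels'].max(2).astype(np.uint8); k=8
        p=proj(c,[[x0,y0,.011]])[0]; b=np.round(p).astype(int)-24
        G=cv2.resize(g[b[1]:b[1]+48,b[0]:b[0]+48],None,fx=k,fy=k,interpolation=cv2.INTER_CUBIC)
        m=cv2.morphologyEx((G<150).astype(np.uint8),cv2.MORPH_CLOSE,np.ones((25,25)))
        nl,lab,st,_=cv2.connectedComponentsWithStats(m); l=lab[24*k,24*k]; m=lab==l
        model=np.vstack([stad(L,B,.003),stad(L,B,.011)])
        def cost(q):
            p=(proj(c,place(model,q[0]/1e3,q[1]/1e3,q[2]/50))-b+.5)*k-.5
            im=np.zeros(m.shape,np.uint8); cv2.fillConvexPoly(im,np.round(cv2.convexHull(p.astype(np.float32))*16).astype(np.int32),1,shift=4)
            return np.abs(im-m.astype(float)).mean()
        x=np.array([x0*1e3,y0*1e3,np.radians(a0)*50])
        r=minimize(cost,x,method='Nelder-Mead',options=dict(initial_simplex=x+np.r_[np.zeros((1,3)),np.diag([6,6,6])]))
        print(nm,m.sum()/k**2,r.x[:2].round(1),np.degrees(r.x[2]/50).round(1),'res',r.fun/m.mean())
        s=np.sign(y0); wh=((c['pixels'].min(2)>165)|(g<80))&(abs(W[...,0]-.445)<.085)&(W[...,2]>.002)&(W[...,2]<.02)&(W[...,1]*s>.2)&(W[...,1]*s<.43)
        wh=cv2.morphologyEx(wh.astype(np.uint8),cv2.MORPH_OPEN,np.ones((5,5)))>0
        print(' tray',[np.round(v,1) for v in cv2.minAreaRect((W[wh][:,:2]*1e3).astype(np.float32))])
E
python3 -c "
from fit2 import *
run('pics/top0.npz')"
```

```text
cast 533.65625 [439.4 367.5] -85.3 res 0.11328102125666102
 tray [array([489.6, 361.7]), array([ 12.1, 118.1]), np.float64(5.3)]
press 294.90625 [ 454.8 -351. ] 101.9 res 0.1682208328918088
 tray [array([0., 0.]), array([0., 0.]), np.float64(0.0)]
```

```bash
python3 -c "
from h import *
tgt(.5785,.1285,.10,26.5)"
```

```text
dp [-48.89 -31.45  12.22] twist 131.6
```

```bash
python3 -m jog '[{"dp":[-48.9,-31.4,12.2],"twist":131.6,"fingers":1},{"dp":[-48.9,-31.4,12.2],"twist":131.6,"fingers":1},{"dp":[-48.9,-31.4,12.2],"twist":131.6,"fingers":1},{"dp":[-48.9,-31.4,12.2],"twist":131.6,"fingers":1},{"dp":[-48.9,-31.4,12.2],"twist":131.6,"fingers":1},{"dp":[-48.9,-31.4,12.2],"twist":131.6,"fingers":1},{"dp":[-48.9,-31.4,12.2],"twist":131.6,"fingers":1},{"dp":[-48.9,-31.4,12.2],"twist":131.6,"fingers":1}]' 20; python3 -c "
from h import *
tgt(.5785,.1285,.10,26.5)"
```

```text
time_s: 1.1
tool_pos: [0.5265, 0.2028, 0.1193]
tool_rot: [-180.0, -0.0, 71.8]
force: [1.1, 0.5, -0.3]
grip_width: 0.0872
grasp_force: 0.0
dp [-5.44  7.26  1.93] twist 45.3
```

```bash
python3 -m jog '[{"dp":[-5.4,7.2,1.9],"twist":45.3},{"dp":[-5.4,7.2,1.9],"twist":45.3},{"dp":[-5.4,7.2,1.9],"twist":45.3},{"dp":[-5.4,7.2,1.9],"twist":45.3},{"dp":[-5.4,7.2,1.9],"twist":45.3},{"dp":[-5.4,7.2,1.9],"twist":45.3}]'; python3 -c "
from h import *
tgt(.5785,.1285,.0155,26.5)"
```

```text
dp [-5.44  7.26 10.38] twist 45.3validation failed for argument at $[0]...
```

All keys are needed in every row.

```bash
python3 -m jog '[{"dp":[-5.4,7.2,1.9],"twist":45.3,"fingers":1},{"dp":[-5.4,7.2,1.9],"twist":45.3,"fingers":1},{"dp":[-5.4,7.2,1.9],"twist":45.3,"fingers":1},{"dp":[-5.4,7.2,1.9],"twist":45.3,"fingers":1},{"dp":[-5.4,7.2,1.9],"twist":45.3,"fingers":1},{"dp":[-5.4,7.2,1.9],"twist":45.3,"fingers":1}]'; python3 -c "
from h import *
tgt(.5785,.1285,.0155,26.5)"
```

```text
time_s: 1.85
tool_pos: [0.5775, 0.131, 0.1004]
tool_rot: [-180.0, 0.0, 26.9]
force: [0.3, -0.5, -0.1]
grip_width: 0.0867
grasp_force: 0.0
dp [-0.01  0.27  8.49] twist 0.4
```

```bash
python3 -m jog '[{"dp":[0,0.2,4],"twist":0.3,"fingers":1},{"dp":[0,0.2,7.0],"twist":0.3,"fingers":1},{"dp":[0,0.2,8.5],"twist":0.3,"fingers":1},{"dp":[0,0.2,8.5],"twist":0.3,"fingers":0.75},{"dp":[0,0.2,8.5],"twist":0.3,"fingers":0.5},{"dp":[0,0.2,8.5],"twist":0.3,"fingers":0.4},{"dp":[0,0.2,8.5],"twist":0.3,"fingers":0.4},{"dp":[0,0.2,8.5],"twist":0.3,"fingers":0.4}]' 20;python3 -c "
from h import *
cam('top','pics/g1.png');tgt(.4386,.3653,.08,94.7)"
```

```text
time_s: 2.85
tool_pos: [0.5797, 0.1288, 0.0168]
tool_rot: [179.9, -0.1, 26.6]
force: [1.2, -1.6, 3.4]
grip_width: 0.0508
grasp_force: 20.0
dp [ -2.03 -27.46  -6.35] twist -68.1
```

```bash
python3 -m jog '[{"dp":[0,0,-4],"twist":0,"fingers":0.4},{"dp":[0,0,-7.5],"twist":0,"fingers":0.4},{"dp":[-2,-27.4,-7.5],"twist":-68.1,"fingers":0.4},{"dp":[-2,-27.4,-7.5],"twist":-68.1,"fingers":0.4},{"dp":[-2,-27.4,-7.5],"twist":-68.1,"fingers":0.4},{"dp":[-2,-27.4,-7.5],"twist":-68.1,"fingers":0.4},{"dp":[-2,-27.4,-7.5],"twist":-68.1,"fingers":0.4},{"dp":[-2,-27.4,-7.5],"twist":-68.1,"fingers":0.4}]' 20; python3 -m jog '[{"dp":[0,0,0],"twist":-10.5,"fingers":0.4},{"dp":[0,0,0],"twist":-10.5,"fingers":0.4}]';python3 -c "
from h import *
tgt(.4386,.3653,.08,94.7)
c=cam('top','pics/g2.png');cv2.imwrite('pics/g2c.png',cv2.resize(c['pixels'][190:275,150:260],None,fx=7,fy=7,interpolation=2))"
```

```text
time_s: 3.9
tool_pos: [0.4349, 0.3685, 0.0901]
tool_rot: [-179.9, -0.0, 91.7]
force: [0.7, -1.0, -1.0]
grip_width: 0.0509
grasp_force: 19.9
time_s: 4.15
tool_pos: [0.4375, 0.3652, 0.0902]
tool_rot: [-179.9, 0.0, 101.4]
force: [-0.7, -0.4, -2.6]
grip_width: 0.051
grasp_force: 20.0
dp [-0.01  0.11  1.02] twist 6.7
```

```bash
python3 -c "
from h import *
c=load('pics/g2.npz') 
s=cam('side','pics/s2.png');cv2.imwrite('pics/s2c.png',cv2.resize(s['pixels'][220:380,270:430],None,fx=3.7,fy=3.7,interpolation=2))
W=cloud(s); p=W[220:380,270:430].reshape(-1,3)
print(env.get_obs()['tool_pos'],env.get_obs()['grip_width'])"
```

```text
[0.43793545 0.36505982 0.09046591] 0.05104549970229938
```

View pics/s2c.png

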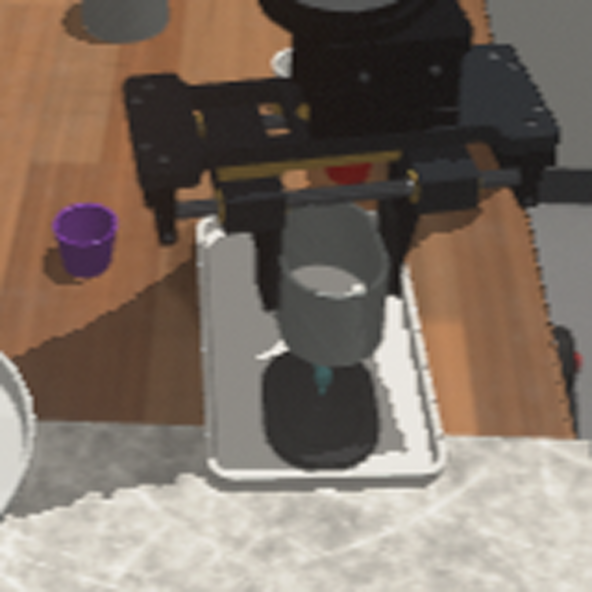

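The oval ring is held level above the base, and the teeth are visible just below its rim at about (320,378) in the crop. Now I'll fix the yaw and check where the ring sits in the grip along the tool x axis.

```bash
python3 -m jog '[{"dp":[0,0.1,2],"twist":6.6,"fingers":0.4},{"dp":[0,0.1,2],"twist":6.6,"fingers":0.4},{"dp":[0,0.1,2],"twist":6.6,"fingers":0.4}]';python3 -c "
from h import *
s=cam('side','pics/s3.png'); W=cloud(s); o=env.get_obs();print(o['tool_pos'],o['tool_rot'])
a=np.radians(o['tool_rot'][2]); d=W-o['tool_pos']; L=d[...,0]*np.cos(a)+d[...,1]*np.sin(a); T=d[...,0]*np.sin(a)-d[...,1]*np.cos(a); z=d[...,2]
g=s['pixels'].max(2)
m=(abs(L)<.06)&(abs(T)<.045)&(z>-.012)&(z<.026)&(g>45)
for t in np.arange(-.028,.03,.004):
  k=m&(abs(T-t)<.002); print(round(t,3),k.sum(),np.percentile(L[k],[1,5,50,95,99]).round(4) if k.sum()>5 else '')
k=m&(abs(L)<.01); print(np.percentile(T[k],[2,50,98]) if k.sum() else 0)
print(W[m][:,2].min(),W[m][:,2].max())
"
```

```text
time_s: 4.62
tool_pos: [0.4393, 0.3656, 0.0712]
tool_rot: [180.0, -0.0, 95.0]
force: [0.8, -0.4, -1.4]
grip_width: 0.0507
grasp_force: 20.0
[0.43949383 0.36583362 0.07148079] [ 1.79960757e+02 -3.66269172e-02  9.49778802e+01]
-0.028 13 [-0.0118 -0.0066  0.0144  0.0208  0.0211]
-0.024 95 [-0.0249 -0.0235 -0.0113  0.0264  0.0273]
-0.02 67 [-0.0293 -0.0282 -0.0243  0.0309  0.0317]
-0.016 63 [-0.0324 -0.0318 -0.0279  0.0341  0.0351]
-0.012 67 [-0.0345 -0.0337  0.0324  0.0358  0.0366]
-0.008 59 [-0.0357 -0.0348  0.0351  0.0374  0.0382]
-0.004 63 [-0.0367 -0.0357  0.0355  0.0381  0.0385]
0.0 57 [-0.0365 -0.0358  0.0347  0.0375  0.0378]
0.004 66 [-0.0348 -0.0343  0.0344  0.0366  0.0371]
0.008 68 [-0.0345 -0.0339  0.0332  0.0364  0.0371]
0.012 64 [-0.034  -0.0323  0.0306  0.0334  0.0342]
0.016 74 [-0.0294 -0.0284  0.0274  0.031   0.0318]
0.02 42 [-0.0238 -0.0225  0.0229  0.0261  0.027 ]
0.024 41 [0.008  0.0087 0.0121 0.0207 0.0209]
0.028 1 
[-0.03221332 -0.02564894  0.03222784]
0.05954959376966524 0.09747613160656497
```

```bash
python3 -c "
from h import *
for f in('side0','top0'):
  s=load('pics/'+f+'.npz'); W=cloud(s); o=np.array([.4395,.3658]); a=np.radians(94.9); d=W[...,:2]-o
  L=d[...,0]*np.cos(a)+d[...,1]*np.sin(a); T=d[...,0]*np.sin(a)-d[...,1]*np.cos(a); z=W[...,2]; g=s['pixels'].max(2)
  m=(abs(L)<.05)&(abs(T)<.04)&(z>.006)&(g<140); print(f,m.sum(),np.median(z[m]))
  for t in np.arange(-.03,.031,.006):
    k=m&(abs(T-t)<.003); print(round(t,3),k.sum(),np.percentile(L[k],[0,4,96,100]).round(4) if k.sum()>5 else '')
  for t in (-.02,-.01,0,.01,.02):
    k=m&(abs(L-t)<.004); print('L',t,np.percentile(T[k],[0,4,96,100]).round(4))
  w=m&(z>.035); print('wax',w.sum(),[(np.ptp(x[w]).round(4),((x[w].max()+x[w].min())/2).round(4)) for x in(L,T)])
"
```

```text
side0 937 0.012451218074496425
-0.03 50 [-0.0247 -0.0211  0.048   0.0483]
-0.024 76 [-0.0341 -0.0315  0.0323  0.0497]
-0.018 94 [-0.0378 -0.035   0.0471  0.0498]
-0.012 92 [-0.0394 -0.0315  0.0383  0.049 ]
-0.006 96 [-0.0117 -0.0078  0.0486  0.0494]
-0.0 127 [-0.0432 -0.0375  0.0399  0.0487]
0.006 115 [-0.0398 -0.0354  0.046   0.0493]
0.012 106 [-0.0416 -0.0341  0.0458  0.0487]
0.018 91 [-0.0337 -0.0299  0.0474  0.0494]
0.024 70 [-0.0258 -0.0224  0.0475  0.0489]
0.03 5 
L -0.02 [-0.03   -0.0292  0.0236  0.0256]
L -0.01 [-0.0305 -0.0285  0.0255  0.0265]
L 0 [-0.0308 -0.0292  0.0252  0.0272]
L 0.01 [-0.0311 -0.0279  0.0237  0.026 ]
L 0.02 [-0.0304 -0.0274  0.023   0.0263]
wax 43 [(np.float64(0.0244), np.float64(0.0005)), (np.float64(0.0085), np.float64(-0.0025))]
top0 501 0.01563492510540069
-0.03 5 
-0.024 43 [-0.0287 -0.0257  0.0216  0.0253]
-0.018 57 [-0.0338 -0.031   0.0296  0.0335]
-0.012 61 [-0.0382 -0.0346  0.0323  0.036 ]
-0.006 66 [-0.0408 -0.0361  0.0349  0.0384]
-0.0 54 [-0.0389 -0.0351  0.0395  0.0403]
0.006 65 [-0.0395 -0.0373  0.0342  0.0379]
0.012 61 [-0.0359 -0.0334  0.0309  0.0336]
0.018 53 [-0.0334 -0.0308  0.0293  0.0309]
0.024 36 [-0.0262 -0.0229  0.0192  0.0237]
0.03 0 
L -0.02 [-0.0269 -0.0243  0.0213  0.0241]
L -0.01 [-0.0267 -0.0261  0.0238  0.0251]
L 0 [-0.028  -0.0253  0.0253  0.0262]
L 0.01 [-0.0272 -0.0261  0.0239  0.0266]
L 0.02 [-0.0265 -0.026   0.0231  0.025 ]
wax 18 [(np.float64(0.0244), np.float64(-0.001)), (np.float64(0.0088), np.float64(-0.0022))]
```

The side view puts the ring and base within 0.5 mm of each other in position and yaw, so I'll lower it.

```bash
python3 -m jog '[{"dp":[0,0,1],"twist":0,"fingers":0.4},{"dp":[0,0,2],"twist":0,"fingers":0.4},{"dp":[0,0,2.8],"twist":0,"fingers":0.4},{"dp":[0,0,3.4],"twist":0,"fingers":0.4},{"dp":[0,0,3.9],"twist":0,"fingers":0.4},{"dp":[0,0,3.9],"twist":0,"fingers":0.4}]'
```

```text
time_s: 5.42
tool_pos: [0.4391, 0.3653, 0.0314]
tool_rot: [-180.0, 0.0, 94.9]
force: [0.1, 0.8, -1.9]
grip_width: 0.051
grasp_force: 20.0
```

```bash
python3 -m jog '[{"dp":[0,0,0.15],"twist":0,"fingers":0.4},{"dp":[0,0,0.3],"twist":0,"fingers":0.4},{"dp":[0,0,0.45],"twist":0,"fingers":0.4},{"dp":[0,0,0.45],"twist":0,"fingers":0.4}]'
```

```text
time_s: 5.92
tool_pos: [0.4393, 0.3656, 0.0278]
tool_rot: [180.0, -0.0, 94.9]
force: [-0.8, -1.0, 1.4]
grip_width: 0.0512
grasp_force: 20.0
```

```bash
python3 -m jog '[{"dp":[0,0,0],"twist":0,"fingers":0.7},{"dp":[0,0,0],"twist":0,"fingers":0.85},{"dp":[0,0,0],"twist":0,"fingers":0.85},{"dp":[0,0,-3],"twist":0,"fingers":0.85},{"dp":[0,0,-7],"twist":0,"fingers":0.85},{"dp":[0,0,-9],"twist":0,"fingers":0.85},{"dp":[0,0,-9],"twist":0,"fingers":0.85}]'; python3 -c "
from h import *
tgt(.441,-.0437,.09,95)"
```

```text
time_s: 6.8
tool_pos: [0.4403, 0.3664, 0.1191]
tool_rot: [179.8, -0.2, 94.9]
force: [-0.7, 0.3, -1.0]
grip_width: 0.074
grasp_force: 0.0
dp [-40.88  -3.47   2.79] twist -0.1
```

```bash
python3 -m jog '[{"dp":[-40.9,-3.5,2.0],"twist":0,"fingers":0.85},{"dp":[-40.9,-3.5,2.0],"twist":0,"fingers":0.85},{"dp":[-40.9,-3.5,2.0],"twist":0,"fingers":0.85},{"dp":[-40.9,-3.5,2.0],"twist":0,"fingers":0.85},{"dp":[-40.9,-3.5,2.0],"twist":0,"fingers":0.85},{"dp":[-40.9,-3.5,2.0],"twist":0,"fingers":0.85},{"dp":[-40.9,-3.5,2.0],"twist":0,"fingers":0.85},{"dp":[-40.9,-3.5,2.0],"twist":0,"fingers":0.85}]'; python3 -c "
from h import *
s=cam('side','pics/s4.png');cv2.imwrite('pics/s4c.png',cv2.resize(s['pixels'][250:360,300:410],None,fx=5,fy=5,interpolation=2))
W=cloud(s)
m=(abs(W[...,0]-.438)<.05)&(abs(W[...,1]-.3655)<.05)&(W[...,2]>.05)&(W[...,2]<.07)
p=W[m]; print(m.sum(),np.percentile(p,[2,98],axis=0).round(4))
h=np.polyfit(p[:,1],p[:,2],1); print(h)
tgt(.441,-.0437,.09,95)
"
```

```text
time_s: 7.8
tool_pos: [0.4384, -0.0479, 0.0961]
tool_rot: [-179.9, 0.0, 94.6]
force: [0.3, 1.4, 0.6]
grip_width: 0.0741
grasp_force: 0.0
197 [[0.4118 0.3297 0.0501]
 [0.4634 0.4029 0.0564]]
[0.00039038 0.053436  ]
dp [0.19 0.25 0.63] twist -0.2
```

View pics/s4c.png

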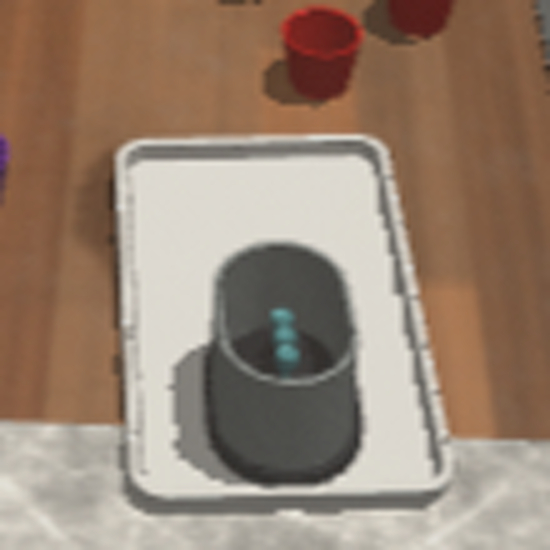

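The oval ring stands flat on the base with all three teeth upright inside it, at (285,335) in the crop. Next is the small round ring.

```bash
python3 -m jog '[{"dp":[0.1,0.1,3],"twist":0,"fingers":0.85},{"dp":[0.1,0.1,6],"twist":0,"fingers":0.85},{"dp":[0.1,0.1,8.6],"twist":0,"fingers":0.85},{"dp":[0.1,0.1,8.6],"twist":0,"fingers":0.85},{"dp":[0.1,0.1,8.6],"twist":0,"fingers":0.6},{"dp":[0.1,0.1,8.6],"twist":0,"fingers":0.35},{"dp":[0.1,0.1,8.6],"twist":0,"fingers":0.35},{"dp":[0.1,0.1,8.6],"twist":0,"fingers":0.35}]' 20; python3 -c "
from h import *
tgt(.4545,-.351,.08,95)"
```

```text
time_s: 8.85
tool_pos: [0.4412, -0.0438, 0.012]
tool_rot: [179.9, -0.0, 94.9]
force: [1.2, -0.2, 2.1]
grip_width: 0.045
grasp_force: 19.9
dp [-30.72  -1.31  -6.82] twist -0.1
```

```bash
python3 -m jog '[{"dp":[0,0,-4],"twist":0,"fingers":0.35},{"dp":[0,0,-7.3],"twist":0,"fingers":0.35},{"dp":[-30.7,-1.3,-7.3],"twist":0,"fingers":0.35},{"dp":[-30.7,-1.3,-7.3],"twist":0,"fingers":0.35},{"dp":[-30.7,-1.3,-7.3],"twist":0,"fingers":0.35},{"dp":[-30.7,-1.3,-7.3],"twist":0,"fingers":0.35},{"dp":[-30.7,-1.3,-7.3],"twist":0,"fingers":0.35},{"dp":[-30.7,-1.3,-7.3],"twist":0,"fingers":0.35}]'; python3 -m jog '[{"dp":[0,0,0],"twist":0,"fingers":0.35},{"dp":[0,0,0],"twist":0,"fingers":0.35}]';python3 -c "
from h import *
tgt(.4545,-.351,.08,95)
o=env.get_obs()['tool_pos'][:2]
for f,n in(('side0','side'),('top0','top')):
  s=load('pics/'+f+'.npz'); W=cloud(s); g=s['pixels'].max(2)
  m=(abs(W[...,0]-.4545)<.035)&(abs(W[...,1]+.351)<.035)&(W[...,2]>.006)&(g<140); p=W[m]; print(f,'base',m.sum(),p.min(0).round(4),p.max(0).round(4))
  fl=p[p[:,2]<.014]; print(' flange mid',((np.percentile(fl,2,axis=0)+np.percentile(fl,98,axis=0))/2).round(4)); w=p[p[:,2]>.03]; print(' wax',len(w),w.mean(0).round(4))
  c=cam(n,'pics/r2'+n+'.png'); W=cloud(c); g=c['pixels'].max(2); z=env.get_obs()['tool_pos'][2]
  m=(np.hypot(W[...,0]-o[0],W[...,1]-o[1])<.035)&(W[...,2]>z-.010)&(W[...,2]<z+.026)&(g>45); p=W[m]; print(n,'ring',m.sum(),np.percentile(p,[1,99],axis=0).round(4).tolist())
c=load('pics/r2side.npz');cv2.imwrite('pics/r2c.png',cv2.resize(c['pixels'][120:220,290:410],None,fx=6,fy=6,interpolation=2))
"
```

```text
time_s: 9.85
tool_pos: [0.4514, -0.3569, 0.0843]
tool_rot: [-179.9, 0.2, 94.5]
force: [-0.2, 0.8, -2.5]
grip_width: 0.045
grasp_force: 19.9
time_s: 10.1
tool_pos: [0.4545, -0.3489, 0.0841]
tool_rot: [180.0, -0.1, 95.1]
force: [0.1, -0.3, -1.1]
grip_width: 0.0452
grasp_force: 19.9
dp [-0.21 -0.02  0.41] twist 0.1
side0 base 102 [ 0.4313 -0.3724  0.006 ] [ 0.4789 -0.3234  0.0388]
 flange mid [ 0.4547 -0.3477  0.01  ]
 wax 7 [ 0.4534 -0.3512  0.0359]
side ring 206 [[0.4212, -0.3736, 0.075], [0.483, -0.3236, 0.1097]]
top0 base 279 [ 0.4316 -0.3743  0.0067] [ 0.4795 -0.3242  0.0423]
 flange mid [ 0.4543 -0.3496  0.0105]
 wax 6 [ 0.4521 -0.3494  0.0389]
top ring 73 [[0.4237, -0.3533, 0.075], [0.4721, -0.3252, 0.1098]]
```

View pics/r2c.png

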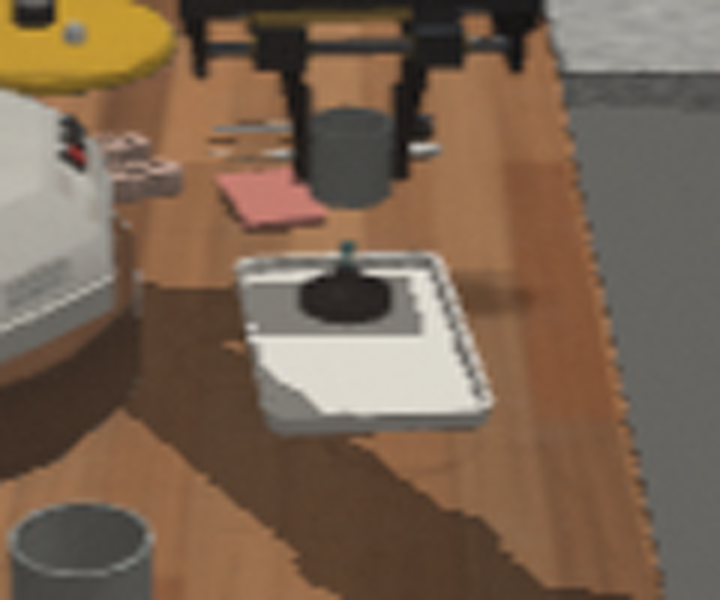

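The round ring is held level above the base, centred near crop (352,160). The base is near (345,298) and the tooth near (347,248). I'll check that these are aligned on the same vertical line.

```bash
python3 -c "
from h import *
c=load('pics/r2side.npz')
o=env.get_obs()['tool_pos'];x,y=o[:2];zb=o[2]-.012
q=proj(c,[[x,y,zb+.021],[x,y,.009],[x,y,.039],[x+.01,y,.011],[x,y+.01,.011],[x,y,.0]])
print(o,((q-[290,120])*6+2.5).round(1))
g=cv2.resize(c['pixels'].max(2),None,fx=6,fy=6,interpolation=2)[720:1320,1740:2460]
for r in (275,285,297,305,312): k=np.nonzero(g[r,260:420]<95)[0]+260; print(r,k.min(),k.max(),(k.min()+k.max())/2)
for r in (140,160,180,195): k=g[r,280:420]; print(r,k[::4].tolist())
"
```

```text
[ 0.45469641 -0.34908613  0.08435337] [[349.  154.1]
 [345.3 293.6]
 [346.6 244.9]
 [327.6 290.1]
 [345.3 298. ]
 [344.9 308. ]]
275 326 362 344.0
285 300 391 345.5
297 298 392 345.0
305 298 392 345.0
312 303 390 346.5
140 [109, 94, 83, 64, 41, 33, 36, 42, 54, 65, 69, 71, 72, 72, 73, 72, 71, 71, 71, 72, 72, 72, 70, 71, 71, 70, 69, 64, 55, 39, 29, 31, 43, 59, 69]
160 [110, 113, 105, 76, 40, 32, 39, 48, 58, 67, 69, 69, 70, 71, 71, 71, 72, 72, 72, 73, 72, 72, 71, 71, 70, 69, 67, 59, 49, 38, 32, 35, 61, 90, 102]
180 [199, 198, 181, 142, 101, 78, 67, 61, 61, 65, 69, 71, 71, 71, 72, 73, 73, 72, 72, 72, 72, 73, 72, 71, 69, 68, 69, 73, 80, 82, 87, 96, 119, 140, 147]
195 [196, 196, 197, 197, 196, 201, 191, 164, 110, 71, 73, 71, 71, 72, 72, 72, 73, 73, 73, 72, 72, 72, 72, 71, 71, 72, 76, 93, 118, 137, 145, 144, 145, 147, 149]
```

The ring sits about 1.2 mm short of the base in +x, so I'll correct that and lower it.

```bash
python3 -m jog '[{"dp":[-0.05,0.12,0.3],"twist":0,"fingers":0.35},{"dp":[-0.05,0.12,1.5],"twist":0,"fingers":0.35},{"dp":[-0.05,0.12,2.7],"twist":0,"fingers":0.35},{"dp":[-0.05,0.12,3.9],"twist":0,"fingers":0.35},{"dp":[-0.05,0.12,5],"twist":0,"fingers":0.35},{"dp":[-0.05,0.12,5.7],"twist":0,"fingers":0.35},{"dp":[-0.05,0.12,5.7],"twist":0,"fingers":0.35}]'; 
```

```text
time_s: 11.08
tool_pos: [0.4548, -0.3511, 0.0267]
tool_rot: [-179.9, -0.0, 94.9]
force: [-0.4, -0.3, -1.5]
grip_width: 0.0449
grasp_force: 19.9
```

```bash
python3 -m jog '[{"dp":[0,0,0.15],"twist":0,"fingers":0.35},{"dp":[0,0,0.3],"twist":0,"fingers":0.35},{"dp":[0,0,0.45],"twist":0,"fingers":0.35},{"dp":[0,0,0.45],"twist":0,"fingers":0.35}]'
```

```text
time_s: 11.58
tool_pos: [0.4554, -0.3514, 0.0231]
tool_rot: [180.0, 0.0, 94.9]
force: [0.4, 0.5, 0.6]
grip_width: 0.0446
grasp_force: 19.9
```

```bash
python3 -m jog '[{"dp":[0,0,0.05],"twist":0,"fingers":0.55},{"dp":[0,0,0.05],"twist":0,"fingers":0.75},{"dp":[0,0,0.05],"twist":0,"fingers":0.75},{"dp":[0,0,-3],"twist":0,"fingers":0.75},{"dp":[0,0,-7],"twist":0,"fingers":0.75},{"dp":[0,0,-9],"twist":0,"fingers":0.75},{"dp":[0,0,-9],"twist":0,"fingers":0.75}]'; python3 -c "
from h import *
tgt(.446,.0855,.08,95)"
```

```text
time_s: 12.45
tool_pos: [0.4561, -0.3517, 0.1139]
tool_rot: [179.8, 0.1, 95.0]
force: [-0.7, -0.2, -0.4]
grip_width: 0.0655
grasp_force: 0.0
dp [43.65  2.76  3.35] twist -0.0
```

```bash
python3 -m jog '[{"dp":[43.6,2.7,3],"twist":0,"fingers":0.65},{"dp":[43.6,2.7,3],"twist":0,"fingers":0.65},{"dp":[43.6,2.7,3],"twist":0,"fingers":0.65},{"dp":[43.6,2.7,3],"twist":0,"fingers":0.65},{"dp":[43.6,2.7,3],"twist":0,"fingers":0.65},{"dp":[43.6,2.7,3],"twist":0,"fingers":0.65},{"dp":[43.6,2.7,3],"twist":0,"fingers":0.65},{"dp":[43.6,2.7,3],"twist":0,"fingers":0.65}]';python3 -m jog '[{"dp":[0,0,0],"twist":0,"fingers":0.65}]'; python3 -c "
from h import *
tgt(.446,.0855,.005,95)
c=cam('side','pics/s5.png');t=cam('top','pics/t5.png')
cv2.imwrite('pics/s5c.png',np.hstack([cv2.resize(c['pixels'][150:200,320:380],(480,400),interpolation=2),cv2.resize(t['pixels'][205:250,423:478],(310,400),interpolation=2)]))
for c in(c,t):
  W=cloud(c);p=W[(abs(W[...,0]-.455)<.04)&(abs(W[...,1]+.351)<.04)&(W[...,2]>.045)&(W[...,2]<.07)]
  print(len(p),np.percentile(p,[2,50,98],axis=0).round(4).tolist(), np.linalg.lstsq(np.c_[p[:,:2],np.ones(len(p))],p[:,2],rcond=None)[0].round(3))
"
```

```text
time_s: 13.45
tool_pos: [0.4425, 0.0903, 0.081]
tool_rot: [-179.8, 0.0, 95.5]
force: [-0.1, -1.3, 0.2]
grip_width: 0.0566
grasp_force: 0.0
time_s: 13.58
tool_pos: [0.4436, 0.0848, 0.0816]
tool_rot: [-179.9, 0.1, 95.0]
force: [-0.5, 0.3, 0.4]
grip_width: 0.0566
grasp_force: 0.0
dp [0.06 0.27 7.66] twist -0.0
10 [[0.46, -0.3474, 0.0454], [0.4692, -0.3342, 0.0474], [0.4755, -0.329, 0.0495]] [-0.27  -0.233  0.095]
79 [[0.4325, -0.3727, 0.0464], [0.4532, -0.3534, 0.0515], [0.476, -0.3284, 0.0568]] [0.    0.001 0.052]
```

View pics/s5c.png

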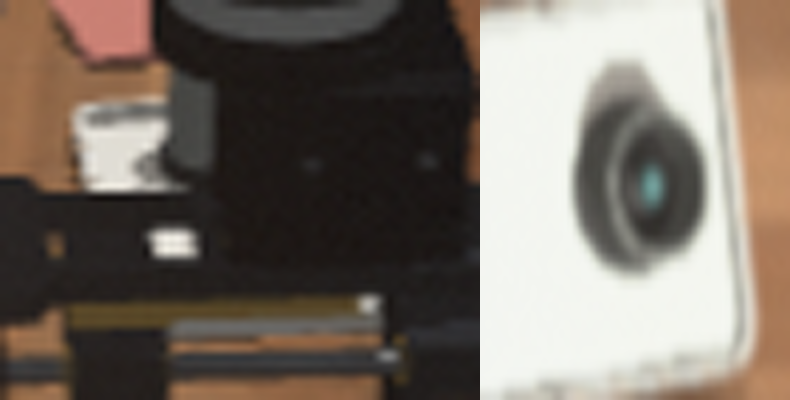

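The overhead view (right half) shows the round ring level around the tooth at (652,185). Its rim is at about z 0.052, so it is seated. Now the crucible.

```bash
python3 -m jog '[{"dp":[0.05,0.15,3],"twist":0,"fingers":0.65},{"dp":[0.05,0.15,6],"twist":0,"fingers":0.65},{"dp":[0.05,0.15,7.6],"twist":0,"fingers":0.65},{"dp":[0.05,0.15,7.6],"twist":0,"fingers":0.65},{"dp":[0.05,0.15,7.6],"twist":0,"fingers":0.45},{"dp":[0.05,0.15,7.6],"twist":0,"fingers":0.25},{"dp":[0.05,0.15,7.6],"twist":0,"fingers":0.25},{"dp":[0.05,0.15,7.6],"twist":0,"fingers":0.25}]' 10; python3 -c "
from h import *
a=np.radians(-85.1);print(.439+.1*np.cos(a),.3655+.1*np.sin(a));tgt(.439+.1*np.cos(a),.3655+.1*np.sin(a),.06,95)"
```

```text
time_s: 14.68
tool_pos: [0.4467, 0.0864, 0.0076]
tool_rot: [179.9, -0.0, 94.9]
force: [-0.6, -0.4, 4.9]
grip_width: 0.036
grasp_force: 9.2
0.44754169231373675 0.26586547038090935
dp [17.88  1.64 -5.22] twist -0.1
```

```bash
python3 -m jog '[{"dp":[0,0,-3],"twist":0,"fingers":0.25},{"dp":[0,0,-7],"twist":0,"fingers":0.25},{"dp":[0,0,-7],"twist":0,"fingers":0.25},{"dp":[6,0.5,-7],"twist":0,"fingers":0.25},{"dp":[12,1.1,-7],"twist":0,"fingers":0.25},{"dp":[17.9,1.6,-7],"twist":0,"fingers":0.25},{"dp":[17.9,1.6,-7],"twist":0,"fingers":0.25},{"dp":[17.9,1.6,-7],"twist":0,"fingers":0.25}]'; python3 -c "
from h import *
tgt(.4475,.2659,.012,95)
c=cam('side','pics/s6.png');cv2.imwrite('pics/s6c.png',cv2.resize(c['pixels'][200:340,280:440],None,fx=4,fy=4,interpolation=2))"
```

```text
time_s: 15.68
tool_pos: [0.4459, 0.2647, 0.0756]
tool_rot: [-179.9, 0.1, 95.0]
force: [0.2, 0.4, 0.2]
grip_width: 0.0357
grasp_force: 9.9
dp [0.12 0.18 6.36] twist -0.0
```

View pics/s6c.png

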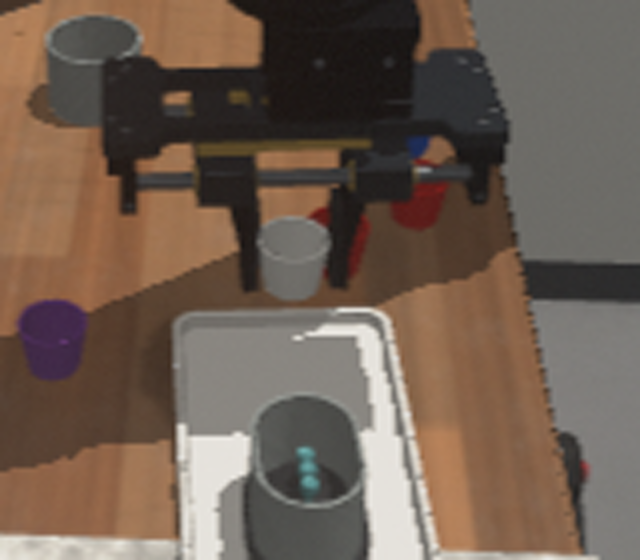

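The crucible hangs upright in the grip at (292,258), above the empty half of the tray, which starts at y≈310 in the crop. Lowering.

```bash
python3 -m jog '[{"dp":[0.1,0.1,2],"twist":0,"fingers":0.25},{"dp":[0.1,0.1,4],"twist":0,"fingers":0.25},{"dp":[0.1,0.1,5.4],"twist":0,"fingers":0.25},{"dp":[0.1,0.1,5.9],"twist":0,"fingers":0.25},{"dp":[0.1,0.1,6.1],"twist":0,"fingers":0.25},{"dp":[0.1,0.1,6.1],"twist":0,"fingers":0.25}]'
```

```text
time_s: 16.48
tool_pos: [0.4478, 0.267, 0.0163]
tool_rot: [180.0, -0.0, 94.9]
force: [0.6, -0.8, -0.5]
grip_width: 0.0361
grasp_force: 9.9
```

```bash
python3 -m jog '[{"dp":[0,0,0.12],"twist":0,"fingers":0.25},{"dp":[0,0,0.24],"twist":0,"fingers":0.25},{"dp":[0,0,0.3],"twist":0,"fingers":0.25},{"dp":[0,0,0.3],"twist":0,"fingers":0.25}]'
```

```text
time_s: 16.98
tool_pos: [0.4474, 0.2669, 0.0128]
tool_rot: [180.0, -0.0, 94.9]
force: [-0.4, 0.3, -0.9]
grip_width: 0.0359
grasp_force: 9.9
```

```bash
python3 -m jog '[{"dp":[0,0,0.1],"twist":0,"fingers":0.25},{"dp":[0,0,0.2],"twist":0,"fingers":0.25},{"dp":[0,0,0.25],"twist":0,"fingers":0.25},{"dp":[0,0,0.25],"twist":0,"fingers":0.25}]'
```

```text
time_s: 17.48
tool_pos: [0.4475, 0.267, 0.0107]
tool_rot: [-180.0, -0.0, 94.9]
force: [-2.5, -0.1, 4.1]
grip_width: 0.036
grasp_force: 10.0
```

```bash
python3 -m jog '[{"dp":[0,0,0],"twist":0,"fingers":0.45},{"dp":[0,0,0],"twist":0,"fingers":0.6},{"dp":[0,0,0],"twist":0,"fingers":0.6},{"dp":[0,0,-3],"twist":0,"fingers":0.6},{"dp":[0,0,-7],"twist":0,"fingers":0.6},{"dp":[0,0,-10],"twist":0,"fingers":0.6},{"dp":[0,0,-10],"twist":0,"fingers":0.6}]'; python3 -c "
from h import *
tgt(.6885,.0598,.1,95)"
```

```text
time_s: 18.35
tool_pos: [0.4491, 0.268, 0.1128]
tool_rot: [179.8, -0.2, 94.9]
force: [-0.7, -0.6, 0.5]
grip_width: 0.0522
grasp_force: 0.0
dp [-22.8   22.05   1.3 ] twist -0.1
```

```bash
python3 -m jog '[{"dp":[-22.8,22,1],"twist":0,"fingers":0.5},{"dp":[-22.8,22,1],"twist":0,"fingers":0.5},{"dp":[-22.8,22,1],"twist":0,"fingers":0.5},{"dp":[-22.8,22,1],"twist":0,"fingers":0.5},{"dp":[-22.8,22,1],"twist":0,"fingers":0.5},{"dp":[-22.8,22,1],"twist":0,"fingers":0.5},{"dp":[-22.8,22,1],"twist":0,"fingers":0.5},{"dp":[-22.8,22,1],"twist":0,"fingers":0.5}]'; python3 -c "
from h import *
tgt(.6885,.0598,.010,95)"
```

```text
time_s: 19.35
tool_pos: [0.6851, 0.0608, 0.0997]
tool_rot: [-179.9, -0.1, 95.1]
force: [0.4, 0.2, 0.1]
grip_width: 0.0434
grasp_force: 0.0
dp [-0.15  0.34  8.96] twist 0.1
```

```bash
python3 -m jog '[{"dp":[-0.1,0.2,3],"twist":0,"fingers":0.5},{"dp":[-0.1,0.2,6],"twist":0,"fingers":0.5},{"dp":[-0.1,0.2,9],"twist":0,"fingers":0.5},{"dp":[-0.1,0.2,9],"twist":0,"fingers":0.5},{"dp":[-0.1,0.2,9],"twist":0,"fingers":0.35},{"dp":[-0.1,0.2,9],"twist":0,"fingers":0.2},{"dp":[-0.1,0.2,9],"twist":0,"fingers":0.05},{"dp":[-0.1,0.2,9],"twist":0,"fingers":0.05}]' 10; python3 -m jog '[{"dp":[0,0,0],"twist":0,"fingers":0.05}]';python3 -c "
from h import *
a=np.radians(96.4);x,y=.4555+.1*np.cos(a),-.351+.1*np.sin(a);print(x,y);tgt(x,y,.09,95)"
```

```text
time_s: 20.35
tool_pos: [0.689, 0.0579, 0.0113]
tool_rot: [179.9, -0.0, 94.9]
force: [-0.3, -0.2, 1.7]
grip_width: 0.0158
grasp_force: 10.0
time_s: 20.48
tool_pos: [0.689, 0.0579, 0.0113]
tool_rot: [179.9, -0.0, 94.9]
force: [-0.1, -0.5, 4.6]
grip_width: 0.0161
grasp_force: 10.0
0.44435310677936746 -0.25162320808394034
dp [-28.73 -27.03  -7.92] twist -0.1
```

```bash
python3 -m jog '[{"dp":[0,0,-4],"twist":0,"fingers":0.05},{"dp":[0,0,-9],"twist":0,"fingers":0.05},{"dp":[0,0,-9],"twist":0,"fingers":0.05},{"dp":[0,-6,-9],"twist":0,"fingers":0.05},{"dp":[0,-12,-9],"twist":0,"fingers":0.05},{"dp":[0,-18,-9],"twist":0,"fingers":0.05},{"dp":[-0.6,-24.6,-9],"twist":0,"fingers":0.05},{"dp":[-0.6,-24.6,-9],"twist":0,"fingers":0.05}]'; python3 -c "
from h import *
tgt(.4445,-.2516,.09,95)"
```

```text
time_s: 21.48
tool_pos: [0.4375, 0.0303, 0.0981]
tool_rot: [-179.7, -0.2, 95.0]
force: [0.7, 1.0, -0.6]
grip_width: 0.0156
grasp_force: 10.0
dp [-28.15  -1.74   0.73] twist -0.0
```

```bash
python3 -m jog '[{"dp":[-6,-0.5,0],"twist":0,"fingers":0.05},{"dp":[-12,-1,0],"twist":0,"fingers":0.05},{"dp":[-18,-1.5,0],"twist":0,"fingers":0.05},{"dp":[-24,-2,0],"twist":0,"fingers":0.05},{"dp":[-28.1,-2.4,0],"twist":0,"fingers":0.05},{"dp":[-28.1,-2.4,0],"twist":0,"fingers":0.05},{"dp":[-28.1,-2.4,0],"twist":0,"fingers":0.05}]'; python3 -c "
from h import *
tgt(.4445,-.2516,.02,95)
c=cam('side','pics/s7.png');cv2.imwrite('pics/s7c.png',np.hstack([cv2.resize(c['pixels'][110:210,300:400],(400,400),interpolation=2),cv2.resize(c['pixels'][230:350,300:420],(400,400),interpolation=2)]))"
```

```text
time_s: 22.35
tool_pos: [0.4442, -0.2509, 0.0997]
tool_rot: [-179.9, -0.0, 94.9]
force: [0.2, -0.4, -0.2]
grip_width: 0.0155
grasp_force: 10.0
dp [-0.07  0.04  7.97] twist -0.1
```

View pics/s7c.png

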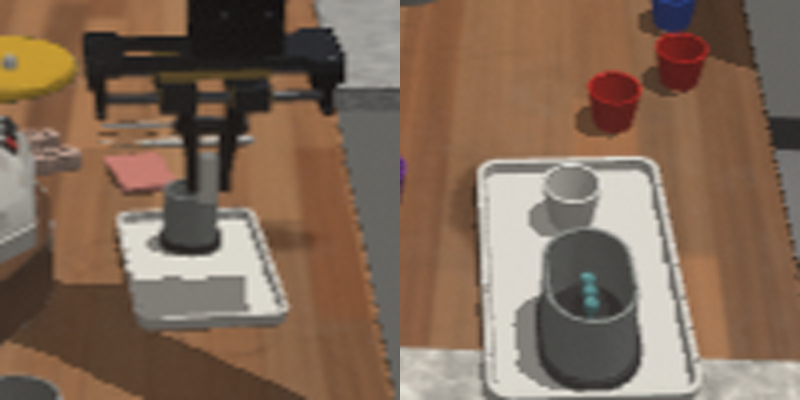

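The crucible stands upright in the cast tray at (572,195), and the plunger is held vertical over the press tray at (205,180). Lowering the plunger.

```bash
python3 -m jog '[{"dp":[0,0,2.5],"twist":0,"fingers":0.05},{"dp":[0,0,5],"twist":0,"fingers":0.05},{"dp":[0,0,7],"twist":0,"fingers":0.05},{"dp":[0,0,7.8],"twist":0,"fingers":0.05},{"dp":[0,0,8.1],"twist":0,"fingers":0.05},{"dp":[0,0,8.1],"twist":0,"fingers":0.05}]'; python3 -m jog '[{"dp":[0,0,0.12],"twist":0,"fingers":0.05},{"dp":[0,0,0.24],"twist":0,"fingers":0.05},{"dp":[0,0,0.36],"twist":0,"fingers":0.05},{"dp":[0,0,0.36],"twist":0,"fingers":0.05}]'
```

```text
time_s: 23.15
tool_pos: [0.4445, -0.2515, 0.0197]
tool_rot: [180.0, 0.0, 94.9]
force: [0.1, -0.5, -0.3]
grip_width: 0.0154
grasp_force: 10.0
time_s: 23.65
tool_pos: [0.444, -0.2514, 0.0157]
tool_rot: [180.0, -0.0, 94.9]
force: [0.7, 0.1, -0.0]
grip_width: 0.0153
grasp_force: 10.0
```

```bash
python3 -m jog '[{"dp":[0,0,0.08],"twist":0,"fingers":0.05},{"dp":[0,0,0.16],"twist":0,"fingers":0.05},{"dp":[0,0,0.2],"twist":0,"fingers":0.05},{"dp":[0,0,0.2],"twist":0,"fingers":0.05}]'
```

```text
time_s: 24.15
tool_pos: [0.4442, -0.2514, 0.0142]
tool_rot: [180.0, -0.0, 94.9]
force: [-1.9, 1.1, 5.6]
grip_width: 0.0155
grasp_force: 10.0
```

Contact with the floor. Release, retreat and take a last look.

```bash
python3 -m jog '[{"dp":[0,0,0],"twist":0,"fingers":0.25},{"dp":[0,0,0],"twist":0,"fingers":0.45},{"dp":[0,0,0],"twist":0,"fingers":0.45},{"dp":[0,0,-4],"twist":0,"fingers":0.45},{"dp":[0,0,-9],"twist":0,"fingers":0.45},{"dp":[0,0,-14],"twist":0,"fingers":0.45},{"dp":[0,0,-16],"twist":0,"fingers":0.45}]'; python3 -m jog '[{"dp":[25,0,0],"twist":0,"fingers":0.45},{"dp":[25,0,0],"twist":0,"fingers":0.45},{"dp":[25,0,0],"twist":0,"fingers":0.45},{"dp":[25,0,0],"twist":0,"fingers":0.45},{"dp":[25,0,0],"twist":0,"fingers":0.45},{"dp":[25,0,0],"twist":0,"fingers":0.45},{"dp":[25,0,0],"twist":0,"fingers":0.45}]'; python3 -c "
from h import *
c=cam('side','pics/s8.png');t=cam('top','pics/t8.png')
cv2.imwrite('pics/f.png',np.vstack([np.hstack([cv2.resize(c['pixels'][140:200,310:390],(400,300),interpolation=2),cv2.resize(c['pixels'][260:356,306:434],(400,300),interpolation=2)]),cv2.resize(t['pixels'][130:260,160:480],(800,300),interpolation=2)]))"
```

```text
time_s: 25.02
tool_pos: [0.4453, -0.2522, 0.1766]
tool_rot: [179.7, 0.0, 94.9]
force: [-0.2, 0.6, -0.6]
grip_width: 0.0389
grasp_force: 0.0
time_s: 25.9
tool_pos: [0.4227, -0.0038, 0.1737]
tool_rot: [-180.0, -0.0, 94.8]
force: [0.4, -0.5, 0.0]
grip_width: 0.0389
grasp_force: 0.0
```

View pics/f.png

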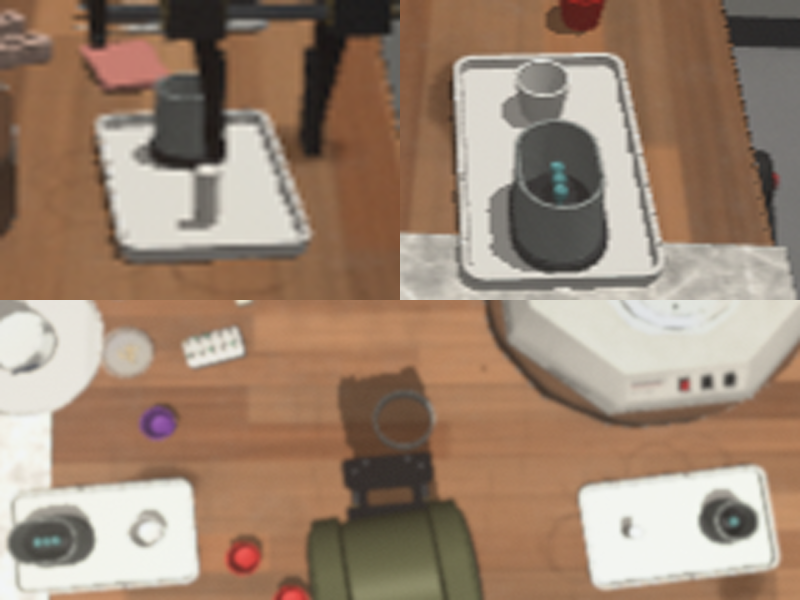

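The final view shows the oval ring seated with the crucible upright at (148,528), the round ring seated around the crown at (730,520), and the plunger on end at (632,525). The spare ring and bur block have not moved.

```bash
python3 -c "
from cell import env
print(env.sign_off())"
```

```text
the job is handed in; nothing more can be done
None
```

I made up both investing sets and handed the job in at about 26 s of robot time: each ring stands level on its base with the wax upright inside, the crucible and plunger stand upright in their trays, and the spare ring and bur block were left alone.

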